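Lock the bayonet cap on the detergent tub

ROBOT

A 6-joint arm with a two-finger parallel gripper is mounted at the origin on the work surface. World frame = base frame: x ahead of the robot, y to its left, z up, the work surface at z = 0. Lengths are in m, angles in degrees, forces in N, time in s.
With the tool pointing down it reaches from about 0.4 to 0.825 m from the base axis. Payload 7 kg.
Tool frame: the origin (TCP) lies at the centre of the arm's flange, where the gripper is bolted on; the fingertips stand 178 mm ahead of it and the grasp point (between the pads) lies 159 mm ahead of it (r.tips_ahead is the z of the fingertips in the tool frame, in m); z points along the fingers, y is the line along which they close (so a half turn about z gives the same grasp; the last joint's range is limited). The gripper opens to 88 mm and grips with 3 to 60 N. Pads are 19 mm wide; open, the fingers measure 130 mm over their backs; the gripper's body (78 mm by 193 mm) begins 47 mm behind the grasp point.
Start: joints at [16.507, 20.546, 0.682, 0, -70.136, -16.507], TCP at [0.675, -0, 0.405] pointing down, gripper open.
Joint ranges: [-176.03, 176.03], [-82.01, 121.73], [-58.28, 71.71], [-173.87, 95.51], [-174.79, -0.11], [-173.66, 173.66]. Speed limits (degrees/s): [136.94, 136.94, 172.46, 180, 180, 180].

INTERFACE

Orientations are given as [roll, pitch, yaw] about the fixed x, y, z axes, in that order (R = Rz(yaw) Ry(pitch) Rx(roll)).
In Python, from plant import r gives the robot as it stands. The module is installed in compiled form; this text tells all that it offers.
- The arm moves only by the shell command python3 -m pendant 'ROWS' [FORCE]. ROWS is JSON, a list that holds one entry, the list of rows, each a list of 7 numbers: the shift along the tool's x, y, z in m, then the turn, a rotation vector about the tool's x, y, z in degrees, then the gripper command: -1 is shut, 1 is fully open, values between are in proportion. A call has 1 to 5 rows; each row is the pose to reach, as a shift and turn from the pose commanded when the call began, along the tool's axes at that moment; what a row does not reach only later rows make up. A row lasts 1/10 s, in which the tool goes at most 50 mm and 8.59 degrees, less where a joint would pass 70% of its speed; a pose out of reach is approached as far as the arm can. A call with a gripper value outside its range is refused whole. The fingers move at their own pace and stop on an object; FORCE is the grip in N (left out, the last holds). Time passes only in rows, so rows that repeat a pose let the fingers close. It gives the time, the measured TCP pose, the force, the opening and the grip force at its end, in the units of the state.
- r.get_state(): the state, without advancing time (a new reading comes with each control period).
- r.capture(name): name is "scene" or "side" or "wrist"; returns the picture (420x560x3 uint8, red, green, blue); there is no depth.
- r.camera_params(name): a dict with "fx", "fy", "cx", "cy" (pixels), "dist_coeffs" ([k1, k2, p1, p2, k3] as OpenCV has them; the pictures are not rectified), "R" (3x3) and "t" (3): a world point X has camera coordinates R X + t. Camera axes: x right, y down, z forward; pixel columns grow to the right and rows downward; lengths in m; the calibration is good to about 2 mm. A picture is of the moment at which its call begins: read the wrist's pose just before it. camera_params takes no time and is no camera call; for the wrist camera it gives the pose at the moment of the call.
- r.close_job(): hands the job in; it is judged then, once.
The state is a dict: "time_s": time; "joints": joint angles; "qd": joint speeds; "joint_torque": joint torques, N m; "tcp_pos": TCP position; "eef_rot": TCP orientation; "contact_force": force on the tool from outside, world axes, zero at the start; "moment": the same for the moment, N m; "gripper_width": finger opening in m; "gripper_force": force on a finger pad.
Only numpy, scipy, OpenCV 4.12 (cv2) and the standard library are available. Lean on these libraries where they do the work, as an engineer would, in place of code of your own. Each camera call takes 0.05 s, during which the arm holds its last target. There are 200 camera calls.

TASK

Close the white detergent tub with its loose twist cap: set the cap's nose in the mouth, press and turn it as needed until its two lugs drop through the notches and its flange lies on the collar, then turn it clockwise (seen from above) as far as it goes, so that it is locked, and let go. Leave the glass cup and the three clothespegs where they are.

Things in the scene. Friction and masses are not known exactly. Their poses are not given: they have to be found in the camera images.
- cap_grip (a point): Loose white twist cap, 71 mm tall, 90 g, standing on its nose. Point: centre of its upright grip bar, 53 mm above the cap's foot. z up the cap's axis, x along the bar. Bar: 80 mm long (x), 16 mm thick (y), from 18 mm above to 17 mm below this point, where a round flange begins: 92 mm across, 6 mm thick, underside 23 mm below this point. Same after a half turn.
- cap_nose (a point): Foot of the cap, on its axis (axes as cap_grip). The nose is 44 mm across, tapering to 32 mm over its last 7 mm. 12 to 19 mm above this point two opposite lugs, 18 mm wide, stick out along +x and -x (parallel to the grip bar) to 36 mm from the axis. The flange's underside is 30 mm above this point.
- tub_mouth (a point): White detergent tub, 132 mm across, fixed, neck 100 mm across. Point: mouth centre, level with the collar's flat top, 150 mm above the cabinet top; z up, x through both notches. A 47 mm round hole for the nose, collar 8 mm thick, 36 mm of hollow below. Lugs riding on the collar: cap_grip is 41 mm above this point; dropped in, flange on the collar: 23 mm.
- tub_notch (a point): One of the two opposite notches for the lugs (+x side of the mouth, 32 mm from its centre; axes as tub_mouth), 26 mm wide, reaching 42 mm from the mouth's centre; a small rib outside the neck marks each. Once through, the cap turns freely clockwise (seen from above) under the collar, about 75 degrees, to a fixed stop; anticlockwise it is blocked.
- cup: Empty glass drinking cup, 72 mm in diameter, 110 mm tall, upright; origin at the centre of its underside. To be left alone.
- peg_a: Wooden clothespeg lying on the cabinet top, 72 mm long (x), about 14 mm wide, 10 mm high; origin at its middle on the underside. To be left alone.
- peg_b: Wooden clothespeg lying on the cabinet top, 72 mm long (x), about 14 mm wide, 10 mm high; origin at its middle on the underside. To be left alone.
- peg_c: Wooden clothespeg lying on the cabinet top, 72 mm long (x), about 14 mm wide, 10 mm high; origin at its middle on the underside. To be left alone.
Not all that is in view belongs to the job. Leave any turquoise look-alike of the part that bears cap_grip alone. Leave any turquoise look-alike of the part that bears tub_mouth alone.

How it is judged:
By the outcome, as a careful person would: the job done as asked, in the order asked, and still so for the second after the job is handed in, with the robot touching nothing.
It also fails if it takes over 51 s, if anything falls off the work surface, if the arm or the gripper's body presses on something with over 40 N, if the wrist force passes 120 N, or if a joint passes its speed limit or range.

## Working session

There is one attempt and no reset: what is moved stays moved. The work goes in short steps, Python scripts to look and compute and a shell command to move; the robot and the scene stay as the last step left them, time stands still between calls to the robot, and variables do not carry over. Pictures are saved under pics/ and viewed, at most 10 in all, crops included, and the job is handed in when it is done.

```bash
mkdir -p pics; python3 - <<'E'
from plant import r
import cv2,numpy as np
ims=[r.capture(n) for n in("scene","side")]
for n,i in zip(("scene","side"),ims):
    cv2.imwrite(f"pics/{n}0.png",i[:,:,::-1]); np.save(f"pics/{n}0.npy",i)
    p=r.camera_params(n); print(n,p["fx"],-np.array(p["R"]).T@p["t"])
print(r.get_state())
E
```

```text
scene 386.01867992027314 [ 0.98156339 -0.08280881  0.68067705]
side 474.8752098948517 [0.30729913 0.77777151 0.86098485]
{'time_s': 0.1, 'joints': array([ 1.65068000e+01,  2.05894587e+01,  6.40775558e-01, -1.85630268e-02,
       -7.01367204e+01, -1.65087064e+01]), 'qd': array([-0.06635898, -0.09225762,  0.05763459,  0.02958789, -0.06234653,
        0.03407277]), 'joint_torque': array([-1.42273191e-03, -5.84165347e+01,  2.93752134e+01,  7.01551259e+00,
        1.01412315e-02, -6.66964229e-05]), 'tcp_pos': array([6.74840480e-01, 2.89735606e-06, 4.03802876e-01]), 'eef_rot': array([ 1.79913158e+02, -7.53874371e-03, -9.00082210e+01]), 'contact_force': array([-0.15278956,  0.93163346,  0.15887165]), 'moment': array([ 0.05475137, -0.01817476, -0.04874314]), 'gripper_force': 0.0, 'gripper_width': 0.08734015614478353}
```

View pics/scene0.png

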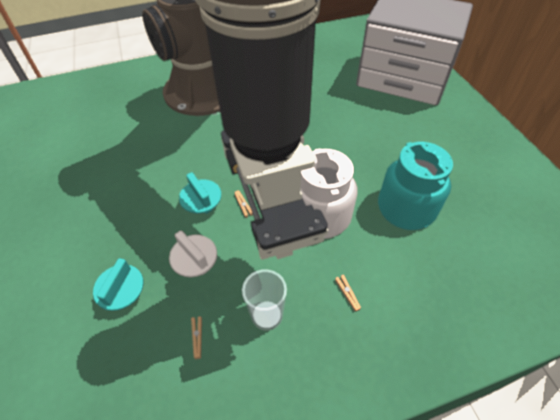

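View pics/side0.png

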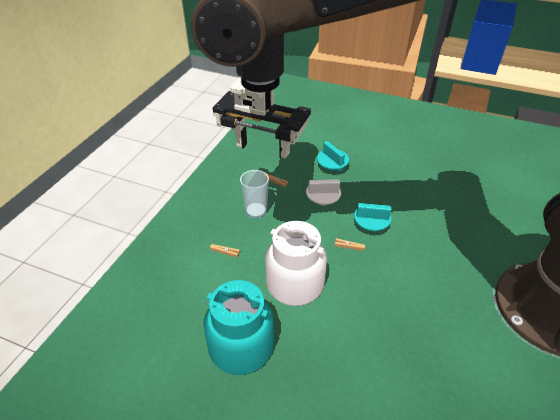

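Cap candidates in the scene view are white (193,252), turquoise (200,193) and turquoise (118,285). Tub candidates are white (328,190) and turquoise (415,180). I choose the white cap and the white tub, and check both in one close crop sheet.

```bash
python3 - <<'E'
import cv2,numpy as np
s=np.load("pics/scene0.npy");d=np.load("pics/side0.npy")
def c(i,x,y): return cv2.resize(i[y:y+75,x:x+100],(400,300),interpolation=cv2.INTER_CUBIC)
o=np.vstack([np.hstack([c(s,145,215),c(s,285,140)]),np.hstack([c(d,275,150),c(d,248,215)])])
cv2.imwrite("pics/crop1.png",o[:,:,::-1])
E
```

```text
(no output)
```

View pics/crop1.png

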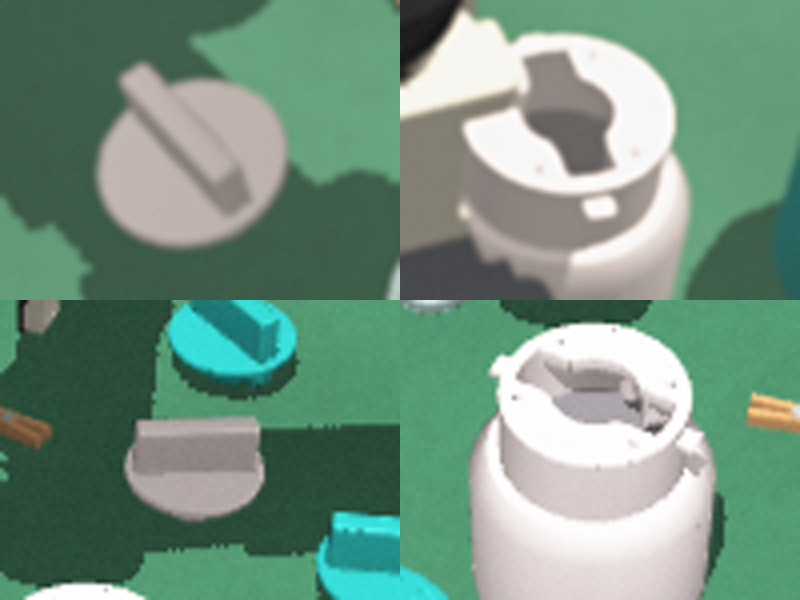

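The sheet shows the white cap, in the arm's shadow, with its bar from crop (132,72) to (228,172). It also shows the white tub with its notches (near corners (567,175) and (617,170)) and ribs. Next I fit both poses.

```bash
cat > h.py <<'E'
from plant import r
import cv2,numpy as np
from scipy.optimize import least_squares
def proj(n,X,p=None):
    p=p or r.camera_params(n)
    K=np.array([[p["fx"],0,p["cx"]],[0,p["fy"],p["cy"]],[0,0,1]])
    return cv2.projectPoints(np.array(X,float),cv2.Rodrigues(np.array(p["R"]))[0],np.array(p["t"],float),K,np.array(p["dist_coeffs"],float))[0][:,0]
def cr(pts,x,y): return (np.array(pts,float)+.5)/4-.5+[x,y]
A=np.linspace(0,2*np.pi,721)
def circ(R,z): return np.c_[R*np.cos(A),R*np.sin(A),0*A+z]
def fit(obs,x0):
    # obs: (cam, params, pixels, local pts | (R,z) circle)
    def res(q,sp=False):
        c,s=np.cos(q[2]),np.sin(q[2]); T=lambda L:np.array(L)@np.array([[c,s,0],[-s,c,0],[0,0,1]])+[q[0],q[1],0]
        o=[]
        for n,p,px,L in obs:
            if isinstance(L,tuple):
                P=proj(n,T(circ(*L)),p); o.append([np.linalg.norm(P-k,axis=1).min() for k in px])
            else: o.append((proj(n,T(L),p)-px).ravel())
        return o if sp else np.concatenate(o)
    f=least_squares(res,x0,loss="soft_l1",x_scale=[.01,.01,.1],diff_step=1e-4)
    print("x,y,yaw",f.x[:2].round(4),np.degrees(f.x[2]).round(1)); [print("  ",np.round(v,1)) for v in res(f.x,True)]
    return f.x
E
python3 - <<'E'
from h import *
S=r.camera_params("scene");D=r.camera_params("side")
b=lambda sx,sy:[sx*.04,sy*.008,.071]
def run(sg,y0):
  return fit([("scene",S,cr([(120,82),(145,63),(242,160),(215,185)],145,215),[b(-1,-1*sg),b(-1,sg),b(1,sg),b(1,-sg)]),
   ("scene",S,cr([(97,165),(185,247),(288,150),(225,79),(120,215)],145,215),(.046,.036)),
   ("side",D,cr([(125,170),(195,220),(264,170)],275,150),(.046,.036))],[.65,-.2,y0])
for sg in(1,-1):
  for y in(0,.8,1.57,2.4): run(sg,y)
E
```

```text
x,y,yaw [ 0.5649 -0.1292] 25.0
   [-0.8 -0.9 -0.1 -1.   0.7  0.9  0.4 -0. ]
   [0.5 0.8 0.2 0.4 1.2]
   [0.2 1.7 0.1]
x,y,yaw [ 0.5649 -0.1292] 25.0
   [-0.8 -0.9 -0.1 -1.   0.7  0.9  0.4 -0. ]
   [0.5 0.8 0.2 0.4 1.2]
   [0.2 1.7 0.1]
x,y,yaw [ 0.5649 -0.1292] 25.0
   [-0.8 -0.9 -0.1 -1.   0.7  0.9  0.4 -0. ]
   [0.5 0.8 0.2 0.4 1.2]
   [0.2 1.7 0.1]
x,y,yaw [ 0.5649 -0.1292] 25.0
   [-0.8 -0.9 -0.1 -1.   0.7  0.9  0.4 -0. ]
   [0.5 0.8 0.2 0.4 1.2]
   [0.2 1.7 0.1]
x,y,yaw [ 0.5647 -0.1288] 12.0
   [ 10.9  -7.7  -3.1   0.6 -11.    8.    3.8  -2.2]
   [0.6 1.  0.4 0.2 1. ]
   [0.2 1.5 0.1]
x,y,yaw [ 0.5646 -0.1288] 13.4
   [ 10.4  -7.5  -3.5   0.9 -10.5   7.8   4.3  -2.6]
   [0.6 1.  0.4 0.2 1. ]
   [0.1 1.5 0.1]
x,y,yaw [ 0.5644 -0.1287] 28.8
   [ 5.1 -5.4 -7.8  4.6 -4.8  5.2  8.6 -6.8]
   [0.6 1.1 0.4 0.1 0.9]
   [0.1 1.5 0.2]
x,y,yaw [ 0.5644 -0.1287] 39.1
   [  1.8  -3.2 -10.1   7.5  -1.5   2.8  10.7  -9.8]
   [0.6 1.1 0.4 0.1 0.9]
   [0.1 1.5 0.2]
```

```bash
python3 - <<'E'
from h import *
S=r.camera_params("scene");D=r.camera_params("side")
n=lambda sx,sy:[sx*.0415,sy*.013,.150]
cs=lambda L:cr([(u-400,v) for u,v in L],285,140)
cd=lambda L:cr([(u-400,v-300) for u,v in L],248,215)
for sg in(1,-1):
  for y in (-1,0,1):
    fit([("scene",S,cs([(567,175),(617,170),(572,50),(525,60)]),[n(1,-sg),n(1,sg),n(-1,sg),n(-1,-sg)]),
   ("scene",S,cs([(675,115),(590,192),(585,35),(465,125)]),(.05,.15)),
   ("side",D,cd([(497,385),(692,385),(595,323),(600,468)]),(.05,.15))],[.55,.1,y])
  print('--')
E
```

```text
x,y,yaw [0.5335 0.1534] -8.2
   [-0.6  1.1  0.8  0.2  0.4 -1.4 -0.9 -2.1]
   [0.4 0.5 0.3 0. ]
   [0.1 0.3 0.1 0.5]
x,y,yaw [0.5336 0.1534] -8.1
   [-0.6  1.1  0.8  0.3  0.3 -1.4 -0.9 -2. ]
   [0.4 0.5 0.4 0.1]
   [0.2 0.3 0.2 0.5]
x,y,yaw [0.5335 0.1534] -8.1
   [-0.6  1.1  0.8  0.2  0.3 -1.4 -0.9 -2. ]
   [0.4 0.5 0.3 0.1]
   [0.1 0.3 0.2 0.5]
--
x,y,yaw [0.5338 0.1532] -37.2
   [  1.8   1.3 -24.6  -0.7  -2.   -1.3  22.8  -0.9]
   [0.3 0.3 0.5 0.1]
   [0.2 0.4 0.2 0.6]
x,y,yaw [0.5333 0.1534] -16.6
   [ 10.1   0.  -16.7   1.8  -9.8  -0.6  15.3  -3.5]
   [0.3 0.6 0.3 0. ]
   [0.  0.2 0.1 0.5]
x,y,yaw [0.5332 0.1535] 19.3
   [ 21.   -6.8  -1.9   1.1 -20.4   5.5   1.6  -3. ]
   [0.3 0.6 0.3 0.1]
   [0.  0.2 0.1 0.4]
--
```

```bash
python3 - <<'E'
from h import *
S=r.camera_params("scene");D=r.camera_params("side")
def pt(n,p,px,z):
    return least_squares(lambda q:(proj(n,[[q[0],q[1],z]],p)-px).ravel(),[.6,0],diff_step=1e-4).x.round(3)
for nm,n,px,z in [("cuprim","scene",(265,290),.11),("cuprim","side",(255,178),.11),("cupbase","scene",(266,315),0),("tcap1","scene",(201,196),.036),("tcap2","scene",(118,288),.036),("ttub","scene",(426,163),.15),("ttub","side",(238,303),.15),("pegA","scene",(242,203),0),("pegB","scene",(197,337),0)]:
    print(nm,n,pt(n,S if n=="scene" else D,px,z))
E
```

```text
cuprim scene [ 0.716 -0.027]
cuprim side [ 0.712 -0.029]
cupbase scene [ 0.713 -0.029]
tcap1 scene [ 0.426 -0.085]
tcap2 scene [ 0.591 -0.275]
ttub scene [0.586 0.334]
ttub side [0.571 0.343]
pegA scene [ 0.446 -0.002]
pegB scene [ 0.713 -0.158]
```

```bash
python3 -m pendant '[[[0.026,0.022,0.01,0,0,-8,0.2],[0.052,0.044,0.02,0,0,-16,0.2],[0.077,0.066,0.03,0,0,-24,0.2],[0.103,0.088,0.04,0,0,-32,0.2],[0.129,0.110,0.05,0,0,-40,0.2]]]'
python3 -m pendant '[[[0,0,0,0,0,-8,0.2],[0,0,0,0,0,-16,0.2],[0,0,0,0,0,-24,0.2],[0,0,0,0,0,-32,0.2],[0,0,0,0,0,-40,0.2]]]'
python3 -m pendant '[[[0,0,0,0,0,-8,0.2],[0,0,0,0,0,-16,0.2],[0,0,0,0,0,-24,0.2],[0,0,0,0,0,-32,0.2],[0,0,0,0,0,-35,0.2]]]'
python3 - <<'E'
from h import *
p=r.camera_params("wrist"); i=r.capture("wrist"); s=r.get_state()
np.save("pics/w1.npy",i); import pickle; pickle.dump(p,open("pics/w1.pkl","wb"))
print(s["tcp_pos"],s["eef_rot"],s["joints"],s["gripper_width"])
cv2.imwrite("pics/w1.png",i[:,:,::-1])
E
```

```text
time_s: 0.6
tcp_pos: [0.5638, -0.1298, 0.354]
eef_rot: [180.0, 0.0, -49.7]
contact_force: [-0.2, -0.5, 0.3]
gripper_width: 0.0546
gripper_force: 0.0
time_s: 1.1
tcp_pos: [0.5648, -0.1291, 0.3543]
eef_rot: [180.0, 0.0, -9.7]
contact_force: [-1.1, -0.9, -0.3]
gripper_width: 0.0525
gripper_force: 0.0
time_s: 1.6
tcp_pos: [0.5648, -0.129, 0.3543]
eef_rot: [-180.0, 0.0, 25.3]
contact_force: [0.0, 0.3, 0.1]
gripper_width: 0.0526
gripper_force: 0.0
[ 0.56481218 -0.12899082  0.35427948] [-1.79976722e+02  3.96281975e-02  2.53310072e+01] [ 6.46516382e+00  1.38131495e+01 -1.57525633e+01 -1.05885895e-02
 -6.04793140e+01  1.08871056e+02] 0.05268007161230163
```

View pics/w1.png

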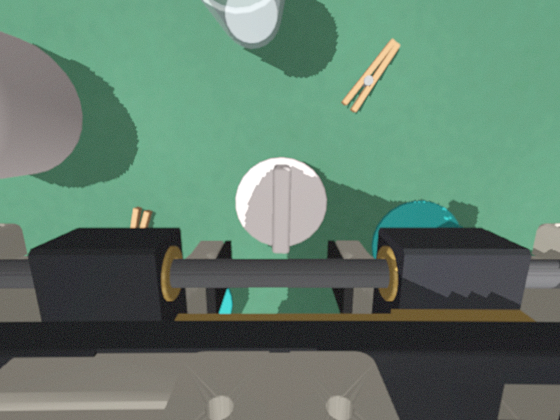

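The wrist view shows the white cap below, with its flange rim at (236..327, 158..248) and its bar from (282,166) to (281,252), between the fingers. I refit from this view.

```bash
python3 - <<'E'
from h import *
import pickle
p=pickle.load(open("pics/w1.pkl","rb")); i=np.load("pics/w1.npy")
c=cv2.resize(i[140:265,215:345],None,fx=4.5,fy=4.5,interpolation=cv2.INTER_CUBIC)
for nm,q in(("wrist-fit",fit([("wrist",p,np.array([(236,203),(327,203),(281,158),(249,170),(314,170)]),(.046,.036)),("wrist",p,np.array([(273,252),(290,252)]),[[-.04,.008,.071],[-.04,-.008,.071]])],[.565,-.129,.436])),):
    cc,s=np.cos(q[2]),np.sin(q[2])
    B=np.array([[.04,.008,.071],[.04,-.008,.071],[-.04,-.008,.071],[-.04,.008,.071]])
    for L in(B,circ(.046,.036)):
        P=proj("wrist",L@np.array([[cc,s,0],[-s,cc,0],[0,0,1]])+[q[0],q[1],0],p)
        cv2.polylines(c,[np.int32((P-[215,140])*4.5)],True,(255,0,0),1)
cv2.imwrite("pics/w1c.png",c[:,:,::-1])
E
```

```text
x,y,yaw [ 0.5661 -0.1304] 24.9
   [0.2 0.3 1.7 0.2 0.4]
   [-0.2  1.1  0.1  1.1]
```

View pics/w1c.png

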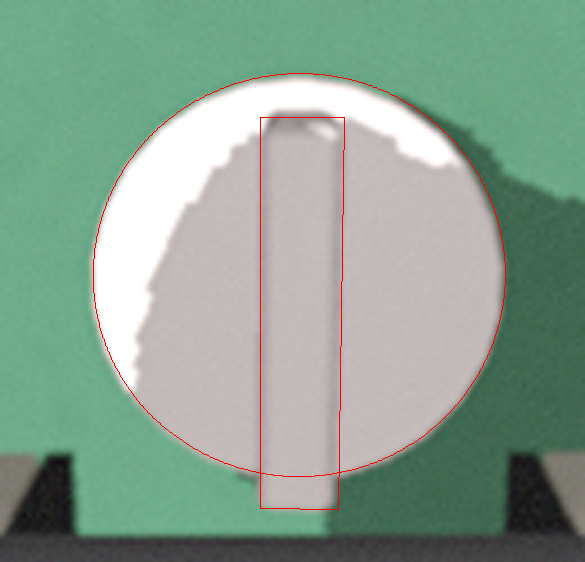

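```bash
python3 -m pendant '[[[0,0.001,0.035,0,0,0.3,0.2],[0,0.001,0.07,0,0,0.3,0.2],[0,0.001,0.105,0,0,0.3,0.2],[0,0.001,0.13,0,0,0.3,0.2],[0,0.001,0.138,0,0,0.3,0.2]]]'
python3 -m pendant '[[[0,0,0,0,0,0,0.2],[0,0,0,0,0,0,-1],[0,0,0,0,0,0,-1],[0,0,0,0,0,0,-1],[0,0,0,0,0,0,-1]]]' 40
python3 -m pendant '[[[0,0,0,0,0,0,-1],[0,0,0,0,0,0,-1],[0,0,-0.02,0,0,0,-1],[0,0,-0.06,0,0,0,-1],[0,0,-0.1,0,0,0,-1]]]'
python3 -m pendant '[[[0,0,-0.03,0,0,0,-1],[0,0,-0.07,0,0,0,-1],[0,0,-0.09,0,0,0,-1],[0,0,-0.09,0,0,0,-1],[0,0,-0.09,0,0,0,-1]]]'
```

```text
time_s: 2.15
tcp_pos: [0.5642, -0.13, 0.2141]
eef_rot: [-179.9, 0.3, 24.6]
contact_force: [-18.7, 10.8, 60.2]
gripper_width: 0.0525
gripper_force: 31.4
time_s: 2.65
tcp_pos: [0.5655, -0.1299, 0.2171]
eef_rot: [180.0, -0.0, 24.7]
contact_force: [0.7, -0.3, -0.4]
gripper_width: 0.0261
gripper_force: 0.0
time_s: 3.15
tcp_pos: [0.565, -0.1299, 0.317]
eef_rot: [-179.9, 0.1, 24.7]
contact_force: [1.0, -0.3, -1.0]
gripper_width: 0.0159
gripper_force: 40.0
time_s: 3.65
tcp_pos: [0.565, -0.1299, 0.4065]
eef_rot: [-180.0, -0.0, 24.7]
contact_force: [-0.1, -0.3, -1.2]
gripper_width: 0.0157
gripper_force: 40.0
```

```bash
python3 -m pendant '[[[0.008,-0.024,0,0,0,4,-1],[0.021,-0.063,0,0,0,9,-1],[0.035,-0.105,0,0,0,14,-1],[0.049,-0.147,0,0,0,19,-1],[0.063,-0.189,0,0,0,23,-1]]]'
python3 -m pendant '[[[-0.003,-0.038,0,0,0,5,-1],[-0.006,-0.07,0,0,0,9.7,-1],[-0.007,-0.085,0,0,0,9.7,-1],[-0.007,-0.085,0,0,0,9.7,-1],[-0.007,-0.085,0,0,0,9.7,-1]]]'
python3 - <<'E'
from h import *
import pickle
s=r.get_state();print(s["tcp_pos"],s["eef_rot"],s["joints"])
o=[]
for n,(x,y) in(("wrist",(210,130)),("side",(248,170)),("scene",(270,110))):
    p=r.camera_params(n);i=r.capture(n);np.save(f"pics/{n}2.npy",i);pickle.dump(p,open(f"pics/{n}2.pkl","wb"))
    o.append(cv2.resize(i[y:y+150,x:x+133] if n=="wrist" else i[y:y+150,x:x+133],None,fx=2,fy=2,interpolation=cv2.INTER_CUBIC))
    if n=="wrist": o[0]=cv2.resize(i[100:400,130:430],(300,300))[:, :266]
    
cv2.imwrite("pics/s2.png",np.hstack(o)[:,:,::-1])
E
```

```text
time_s: 4.15
tcp_pos: [0.5428, 0.0695, 0.4049]
eef_rot: [180.0, 0.2, 1.5]
contact_force: [1.4, -0.6, -1.5]
gripper_width: 0.0158
gripper_force: 40.0
time_s: 4.65
tcp_pos: [0.534, 0.1526, 0.4056]
eef_rot: [179.9, 0.1, -7.9]
contact_force: [0.2, 0.5, -1.4]
gripper_width: 0.0158
gripper_force: 40.0
[0.53398936 0.15259191 0.40558112] [ 1.79918244e+02  9.19180558e-02 -7.89547004e+00] [ 3.61494837e+01  9.31639468e+00 -1.44622808e+01 -5.60907434e-03
 -6.63442333e+01  4.59573679e+01]
```

View pics/s2.png

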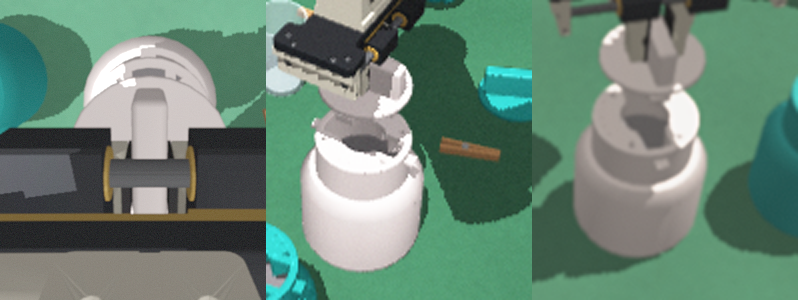

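The sheet shows the cap held over the tub, with the flange at scene ≈(331,140) and the mouth at ≈(328,168). I enlarge the views and overlay the model.

```bash
cat > ov.py <<'E'
from h import *
import pickle
def overlay(tag,capxy,capz,capyaw,tubxy,tubyaw,fn):
    o=[]
    for n,(x,y,f) in(("scene",(290,115,4)),("side",(268,195,4)),):
        i=np.load(f"pics/{n}{tag}.npy");p=pickle.load(open(f"pics/{n}{tag}.pkl","rb"))
        c=cv2.resize(i[y:y+100,x:x+100],None,fx=f,fy=f,interpolation=cv2.INTER_CUBIC)
        def dr(L,xy,yaw,col,cl=True):
            a=np.radians(yaw);cc,s=np.cos(a),np.sin(a)
            P=proj(n,np.array(L)@np.array([[cc,s,0],[-s,cc,0],[0,0,1]])+[*xy,0],p)
            cv2.polylines(c,[np.int32((P-[x,y]+.5)*f)],cl,col,1)
        dr(circ(.046,capz-.017),capxy,capyaw,(255,0,0));dr(circ(.046,capz-.023),capxy,capyaw,(255,0,0))
        dr([[.04,.008,capz+.018],[.04,-.008,capz+.018],[-.04,-.008,capz+.018],[-.04,.008,capz+.018]],capxy,capyaw,(255,0,0))
        dr(circ(.05,.15),tubxy,tubyaw,(0,0,255))
        for s in(1,-1): dr([[s*.02,.013,.15],[s*.041,.013,.15],[s*.041,-.013,.15],[s*.02,-.013,.15]],tubxy,tubyaw,(0,0,255),False)
        o.append(c)
    cv2.imwrite(fn,np.hstack(o)[:,:,::-1])
E
python3 -c "
from ov import *
overlay('2',(.534,.1526),.4056-.1635,-7.9,(.5335,.1534),-8.1,'pics/ov2.png')"
```

```text
(no output)
```

View pics/ov2.png

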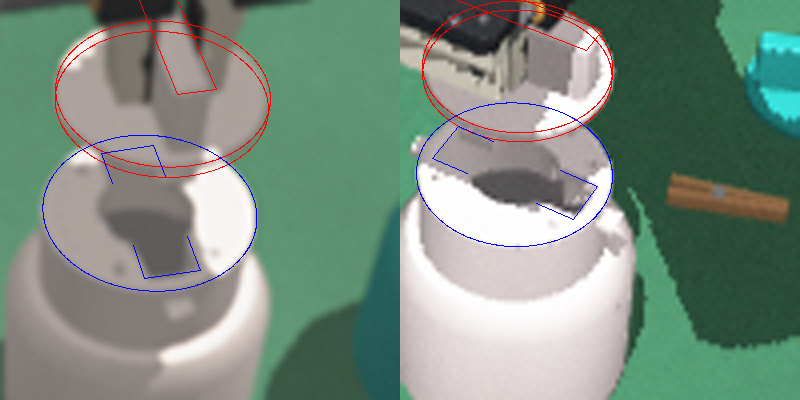

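```bash
python3 -m pendant '[[[-0.0005,-0.0007,0.012,0,0,0,-1],[-0.0005,-0.0007,0.024,0,0,0,-1],[-0.0005,-0.0007,0.034,0,0,0,-1],[-0.0005,-0.0007,0.042,0,0,0,-1],[-0.0005,-0.0007,0.045,0,0,0,-1]]]'
```

```text
time_s: 5.3
tcp_pos: [0.5335, 0.1534, 0.3602]
eef_rot: [179.9, 0.1, -8.0]
contact_force: [-0.0, -0.4, -1.5]
gripper_width: 0.0156
gripper_force: 40.0
```

No contact so far, and the nose tip should be in the mouth. I continue gently.

```bash
python3 -m pendant '[[[0,0,0.003,0,0,0,-1],[0,0,0.006,0,0,0,-1],[0,0,0.009,0,0,0,-1],[0,0,0.012,0,0,0,-1],[0,0,0.012,0,0,0,-1]]]'
```

```text
time_s: 5.8
tcp_pos: [0.5337, 0.1534, 0.3494]
eef_rot: [180.0, 0.0, -8.0]
contact_force: [2.3, -3.0, -3.6]
gripper_width: 0.0157
gripper_force: 40.0
```

```bash
python3 -m pendant '[[[0,0,0.003,0,0,0,-1],[0,0,0.006,0,0,0,-1],[0,0,0.008,0,0,0,-1],[0,0,0.010,0,0,0,-1],[0,0,0.0115,0,0,0,-1]]]'
python3 -m pendant '[[[0,0,0.001,0,0,0,-1],[0,0,0.002,0,0,0,-1],[0,0,0.002,0,0,0,-1]]]'
```

```text
time_s: 6.3
tcp_pos: [0.5338, 0.1534, 0.3381]
eef_rot: [180.0, -0.0, -8.0]
contact_force: [0.5, -4.7, 2.3]
gripper_width: 0.0156
gripper_force: 40.0
time_s: 6.6
tcp_pos: [0.5338, 0.1534, 0.3368]
eef_rot: [180.0, -0.0, -8.0]
contact_force: [-1.6, -5.8, 6.6]
gripper_width: 0.0157
gripper_force: 40.0
```

The flange is seated, at z as predicted with about 7 N. Now I turn clockwise.

```bash
python3 -m pendant '[[[0,0,0,0,0,5,-1],[0,0,0,0,0,10,-1],[0,0,0,0,0,15,-1],[0,0,0,0,0,20,-1],[0,0,0,0,0,25,-1]]]'; python3 -c "
from plant import r;s=r.get_state();print(s['moment'],s['contact_force'])"
```

```text
time_s: 7.1
tcp_pos: [0.5333, 0.153, 0.3368]
eef_rot: [179.9, -0.0, -33.2]
contact_force: [-4.3, -8.3, 10.3]
gripper_width: 0.0161
gripper_force: 40.1
[-2.69885137  1.61170987  0.36070287] [-4.32692239 -8.28510828 10.2573484 ]
```

```bash
python3 -m pendant '[[[0,0,0,0,0,5,-1],[0,0,0,0,0,10,-1],[0,0,0,0,0,15,-1],[0,0,0,0,0,20,-1],[0,0,0,0,0,25,-1]]]'; python3 -m pendant '[[[0,0,0,0,0,5,-1],[0,0,0,0,0,10,-1],[0,0,0,0,0,15,-1],[0,0,0,0,0,20,-1],[0,0,0,0,0,20,-1]]]';python3 -c "
from plant import r;s=r.get_state();print(s['moment'],s['contact_force'])"
```

```text
time_s: 7.6
tcp_pos: [0.5331, 0.1528, 0.3368]
eef_rot: [179.9, -0.0, -58.2]
contact_force: [-5.4, -9.0, 10.9]
gripper_width: 0.0158
gripper_force: 40.1
time_s: 8.1
tcp_pos: [0.533, 0.1527, 0.3368]
eef_rot: [179.9, -0.1, -78.2]
contact_force: [-5.2, -8.4, 10.4]
gripper_width: 0.0159
gripper_force: 40.0
[-3.16059829  1.48785103  0.09422913] [-5.19877712 -8.4431655  10.40127993]
```

```bash
python3 -m pendant '[[[0,0,0,0,0,2,-1],[0,0,0,0,0,4,-1],[0,0,0,0,0,6,-1],[0,0,0,0,0,8,-1],[0,0,0,0,0,10,-1]]]';python3 -c "
from plant import r;s=r.get_state();print(s['moment'],s['contact_force'])"
```

```text
time_s: 8.6
tcp_pos: [0.5332, 0.153, 0.3368]
eef_rot: [179.9, -0.1, -88.0]
contact_force: [-4.6, -8.0, 9.7]
gripper_width: 0.0167
gripper_force: 42.6
[-2.68145504  1.61943297  1.23369324] [-4.61566467 -7.95778607  9.69130668]
```

```bash
python3 -m pendant '[[[0,0,0,0,0,0,-1],[0,0,0,0,0,2,-1],[0,0,0,0,0,4,-1],[0,0,0,0,0,4,-1]]]' 58;python3 - <<'E'
from h import *
import pickle
s=r.get_state();print(s['moment'],s['contact_force'],s['tcp_pos'])
for n in("scene","side"):
    p=r.camera_params(n);i=r.capture(n);np.save(f"pics/{n}3.npy",i);pickle.dump(p,open(f"pics/{n}3.pkl","wb"))
from ov import overlay
overlay('3',(.5335,.1534),.173,-83,(.5335,.1534),-8.1,'pics/ov3.png')
E
```

```text
time_s: 9.0
tcp_pos: [0.5331, 0.1533, 0.3368]
eef_rot: [179.9, -0.1, -91.9]
contact_force: [-5.5, -5.8, 10.1]
gripper_width: 0.0171
gripper_force: 63.1
[-2.07891699  1.99950718  1.6671949 ] [-5.48084737 -5.82371157 10.13418073] [0.53312935 0.15329541 0.33682784]
```

View pics/ov3.png

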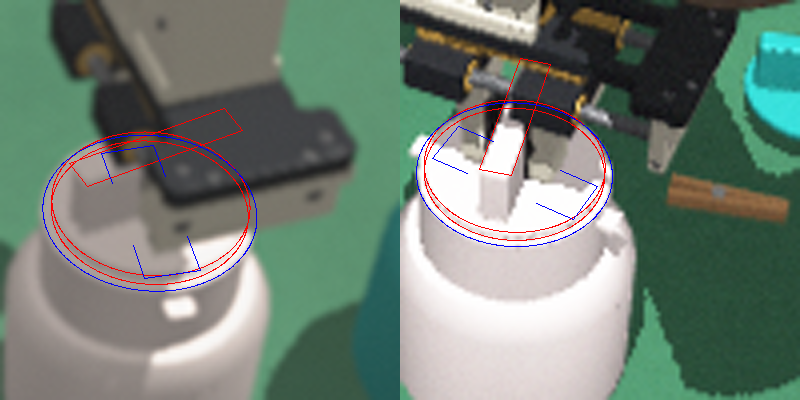

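```bash
python3 -m pendant '[[[0,0,0,0,0,0,0.2],[0,0,0,0,0,0,0.2],[0,0,0,0,0,0,0.2],[0,0,0,0,0,0,0.2],[0,0,-0.005,0,0,0,0.2]]]'; python3 -m pendant '[[[0,0,-0.01,0,0,0,0.2],[0,0,-0.03,0,0,0,0.2],[0,0,-0.06,0,0,0,0.2],[0,0,-0.09,0,0,0,0.2],[0,0,-0.11,0,0,0,0.2]]]';python3 - <<'E'
from h import *
import pickle
for n in("scene","side"):
    p=r.camera_params(n);i=r.capture(n);np.save(f"pics/{n}4.npy",i);pickle.dump(p,open(f"pics/{n}4.pkl","wb"))
from ov import overlay
overlay('4',(.5335,.1534),.173,-84,(.5335,.1534),-8.1,'pics/ov4.png')
E
```

```text
time_s: 9.6
tcp_pos: [0.5336, 0.1537, 0.3406]
eef_rot: [179.9, -0.0, -92.0]
contact_force: [-0.2, 0.5, -0.3]
gripper_width: 0.0498
gripper_force: 0.0
time_s: 10.1
tcp_pos: [0.5339, 0.1536, 0.4546]
eef_rot: [-179.8, 0.1, -92.0]
contact_force: [-0.1, 1.1, -0.4]
gripper_width: 0.0529
gripper_force: 0.0
```

View pics/ov4.png

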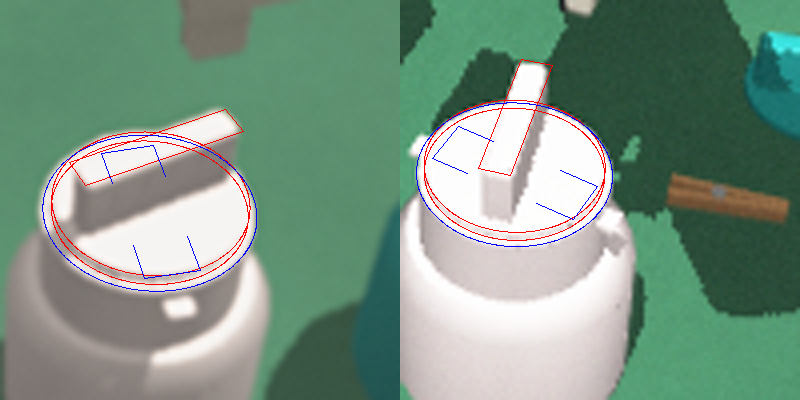

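The overlay matches: the cap's flange is on the collar, the bar stands at about -84° (76° past the notches, the stop), and the gripper is clear. I hand the job in.

```bash
python3 -c "
from plant import r;print(r.close_job())"
```

```text
the job is handed in; nothing more can be done
None
```

The white cap is seated on the white tub, turned about 76° clockwise to its stop and released, and the job was handed in at about 10 s of the 51 s limit; I sent the arm nowhere near the cup, pegs or turquoise look-alikes, but did not check them in a final picture.

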